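# Thread the guide rod through both bushings of the welding jig and hold it

## Task

Take the steel guide rod from its wooden rest by the end with the collar, turn it to line up with the welding jig, and thread its tapered end through one bushing and then the other (from either side), until the tip stands about 3 cm out beyond the second bushing, ready for tacking. Finish while still holding the rod there in the gripper, without letting go, and leave the loose things round about where they lie.

Things in the scene. Friction and masses are not known exactly. Their poses are not given: they have to be found in the camera images.
- rod: plain steel guide rod, 200 mm long, 0.17 kg: round shaft 12 mm in diameter; at one end a collar head 22 mm in diameter, 10 mm long (too big for the bushings), at the other a 12 mm taper down to 7 mm. Origin on the axis at half its length; x runs along the rod from collar to tip. At the start it lies level, axis 45 mm above the table
- rod_tip (a point): centre of the tapered end's face, 100 mm from the rod's origin along +x of the rod
- rod_head (a point): centre of the collar's end face, 100 mm from the rod's origin along -x of the rod
- rest: fixed wooden rest: board 130x50x10 mm, two steel Vs, each 12 mm long, at x = -35 and +35 mm, 47 mm high. Origin: centre of its underside. The rod lies in the Vs along x, tip toward +x, its origin 5 to 16 mm toward -x from the rest's. The shaft is clear of the Vs from 40 to 90 mm behind the rod's origin, up to the collar: grip there, at about 65 mm
- jig: steel welding jig fixed to the table: base 150 (x) x 90 x 10 mm, two uprights across x, 12 mm thick, 56 mm wide, tops 108 mm up. Origin: centre of the base's underside. The bushings share one level axis along x at y = 0, z = 85 mm; bore 14.6 mm, rounded lips on both faces. They occupy |x| 27 to 43 mm, 54 mm free between them
- bore_a (a point): centre of the bushing at x = -35 mm of the jig, half way along it, 85 mm above the table
- bore_b (a point): centre of the bushing at x = +35 mm of the jig, half way along it, 85 mm above the table
- nut_m24: large dark hexagon nut, 35x39x19 mm, loose bystander; origin at the centre of its underside
- bolt_m12: hexagon-head bolt, 22x68x19 mm, lying along its y axis, loose bystander; origin at the centre of its underside
- tape_measure: yellow tape measure, 63x97x37 mm, loose bystander; origin at the centre of its underside
- flat_file: flat file with a red handle, 27x265x27 mm, along its y axis, loose bystander; origin at the centre of its underside
- coupon_1: flat steel plate, 120x60x6 mm, loose bystander; origin at the centre of its underside
- coupon_2: flat dark steel plate, 110x50x5 mm, loose bystander; origin at the centre of its underside
Mind the look-alikes: they are no part of the job. Leave any yellow look-alike of the rod alone.

How it is judged:
On the way, in this order (a step that is already met when the one before it is completed fails the run):
1. the rod is lifted out of the rest in the gripper (contact force between the fingers and rod above 3 N and height (world z) of rod above 0.06 m and contact force between rod and rest below 0.1 N), for 0.1 s.
2. the tip has passed the first bushing and stands between the two (x of rod_tip in the frame of jig between -0.024 and 0.024 m and y of rod_tip in the frame of jig between -0.01 and 0.01 m and z of rod_tip in the frame of jig between 0.075 and 0.095 m and angle between the x axis of rod and the x axis of jig, either way round below 0.12 rad and contact force between the fingers and rod above 3 N), for 0.1 s.
3. the rod spans both bushings (((x of rod_tip in the frame of jig between 0.056 and 0.096 m and x of rod_head in the frame of jig below -0.06 m) or (x of rod_tip in the frame of jig between -0.096 and -0.056 m and x of rod_head in the frame of jig above 0.06 m)) and y of rod_tip in the frame of jig between -0.008 and 0.008 m and z of rod_tip in the frame of jig between 0.077 and 0.093 m and angle between the x axis of rod and the x axis of jig, either way round below 0.08 rad and contact force between the fingers and rod above 3 N), for 0.2 s.
At the end, for the whole second after the job is handed in: the rod runs through both bushings, collar outside the first and tip 13 to 53 mm beyond the outer face of the second, in line with the bores (within 0.08 rad and 8 mm), at rest and still gripped by the fingers (over 3 N), touching neither rest nor table (all of step 3 and linear speed of rod below 0.02 m/s and height (world z) of rod above 0.07 m and contact force between rod and rest below 0.1 N); the arm keeps its last pose, push and grip.
It fails at once if a loose bystander is pushed more than 30 mm (distance of any of nut_m24, bolt_m12, tape_measure, flat_file, coupon_1, coupon_2 from where it was at the start of the episode above 0.03 m).
It also fails if it takes over 40 s, if anything falls off the work surface, if the arm or the gripper's body presses on something with over 40 N, if the wrist force passes 120 N, or if a joint passes its speed limit or range.

## Robot

A 6-joint arm with a two-finger parallel gripper is mounted at the origin on the work surface; the furniture and walls round the work are solid. World frame = base frame: x ahead of the robot, y to its left, z up, the work surface at z = 0. Lengths are in m, angles in rad, forces in N, time in s.
With the tool pointing down it reaches from about 0.35 to 0.975 m from the base axis. Payload 4.9 kg.
Tool frame: the origin (TCP) lies midway between the tips of the shut fingers; the grasp point (between the pads) lies 19 mm behind it; z points along the fingers, y is the line along which they close (so a half turn about z gives the same grasp; the last joint's range is limited). The gripper opens to 85 mm and grips with 20 to 120 N. Pads are 22 mm wide; open, the fingers measure 114 mm over their backs; the gripper's body (76 mm by 85 mm) begins 54 mm behind the grasp point. The pads swing forward as they close: fully open they stand 13 mm farther back than shut.
Start: joints at [-1.461, 0.053, 1.613, -0, 1.476, -0.119], TCP at [0.142, -0.609, 0.231] pointing down, gripper open.
Joint ranges: [-3.01, 3.01], [-1.01, 2.22], [0.06, 2.58], [-1.02, 4.17], [0.09, 2.62], [-3.14, 3.14]. Speed limits (rad/s): [2.57, 2.57, 3.14, 3.14, 3.14, 3.14].

## Interface

Orientations are given as a rotation vector (axis times angle).
In Python, from station import ctrl gives the robot as it stands.
- The arm moves only by the shell command python3 -m handwheel 'ROWS' [FORCE]. ROWS is JSON, a list of rows, each an object with "gripper": the gripper command: -1 is fully open, 1 is shut, values between are in proportion; "offset": the shift along the tool's x, y, z in mm, a list of three; "rotation": the turn, a rotation vector about the tool's x, y, z in rad, a list of three. A call has exactly 8 rows; each row is the pose to reach, as a shift and turn from the pose commanded when the call began, along the tool's axes at that moment; what a row does not reach only later rows make up. A row lasts 1/8 s, in which the tool goes at most 62.5 mm and 10.7 degrees, less where a joint would pass 70% of its speed; a pose out of reach is approached as far as the arm can. A call with a gripper value outside its range is refused whole. The fingers move at their own pace and stop on an object; FORCE is the grip in N (left out, the last holds). Time passes only in rows, so rows that repeat a pose let the fingers close, or fill a call up. It gives the time, the measured TCP pose, the force, the opening and the grip force at its end, in the units of the state.
- ctrl.get_obs(): the state, without advancing time (a new reading comes with each control period).
- ctrl.get_image(name): name is "scene" or "top"; returns a dict with "image" (400x640x3 uint8, red, green, blue), "fovy" (degrees; the focal length in pixels is half the picture's height over the tangent of half this angle, whatever the lens; pixels are square), "cx", "cy" (the principal point, pixels), "xyz" and "attitude" of the camera in the world. Camera axes: x right, y up, looking along -z (the intrinsics and any distortion apply to the point x, -y, -z); pixel columns grow to the right and rows downward; lengths in m; the calibration is good to about 2 mm. A picture is of the moment at which its call begins. There is no depth.
- ctrl.finish_job(): hands the job in; it is judged then, once.
The state is a dict: "t": time; "q": joint angles; "dq": joint speeds; "effort": joint torques, N m; "tool_pos": TCP position; "tool_rot": TCP orientation; "contact_force": force on the tool from outside, world axes, zero at the start; "wrist_torque": the same for the moment, N m; "opening": finger opening in m; "grip_force": force on a finger pad.
Only numpy, scipy, OpenCV 4.12 (cv2) and the standard library are available. Lean on these libraries where they do the work, as an engineer would, in place of code of your own. Each camera call takes 0.05 s, during which the arm holds its last target. There are 200 camera calls.

## Working session

There is one attempt and no reset: what is moved stays moved. The work goes in short steps, Python scripts to look and compute and a shell command to move; the robot and the scene stay as the last step left them, time stands still between calls to the robot, and variables do not carry over. Pictures are saved under pics/ and viewed, at most 10 in all, crops included, and the job is handed in when it is done.

```bash
mkdir -p pics; ls; python3 - <<'E'
from station import ctrl
import cv2
for n in("scene","top"):
    d=ctrl.get_image(n); cv2.imwrite(f"pics/{n}0.png",d["image"][:,:,::-1]); print(n,{k:v for k,v in d.items() if k!="image"})
print(ctrl.get_obs())
E
```

```text
pics
scene {'fovy': 51.337388474279194, 'cx': 316.0120866308337, 'cy': 198.51682759013408, 'xyz': array([-0.14079741,  0.43372511,  1.00180098]), 'attitude': array([ 0.43156005, -0.71448787, -1.92414887])}
top {'fovy': 46.000281904870846, 'cx': 320.7319310480413, 'cy': 197.87159619742422, 'xyz': array([0.40818387, 0.06450937, 1.29458096]), 'attitude': array([ 0.12666076, -0.10313451, -1.58827955])}
{'t': 0.1, 'q': array([-1.46097165e+00,  5.33086372e-02,  1.61415393e+00, -4.23272309e-05,
        1.47598971e+00, -1.18932537e-01]), 'dq': array([ 0.00020393, -0.00259821, -0.00244569,  0.00053024,  0.00254363,
        0.00073158]), 'effort': array([ 1.23722157e-04, -3.94903994e+01, -3.71362495e+01, -1.48101653e-04,
        3.89687601e-03,  3.88844668e-06]), 'tool_pos': array([ 0.14169756, -0.60814965,  0.23017657]), 'tool_rot': array([-3.11921679e+00, -3.58342063e-01,  5.28486544e-05]), 'contact_force': array([-0.01508111,  0.77470688,  0.19076107]), 'wrist_torque': array([ 0.01495783, -0.02953036,  0.01026046]), 'grip_force': 0.0, 'opening': 0.0856287553564789}
```

View pics/scene0.png

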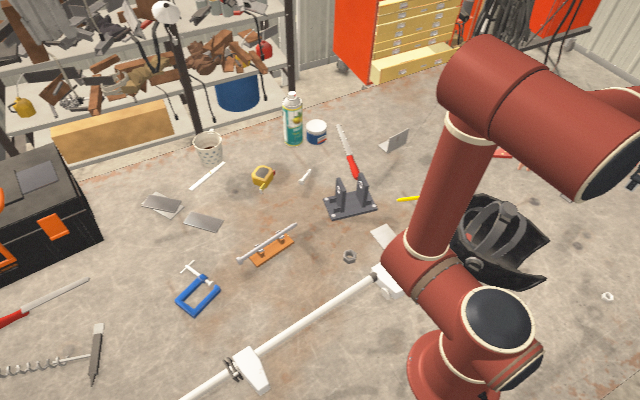

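View pics/top0.png

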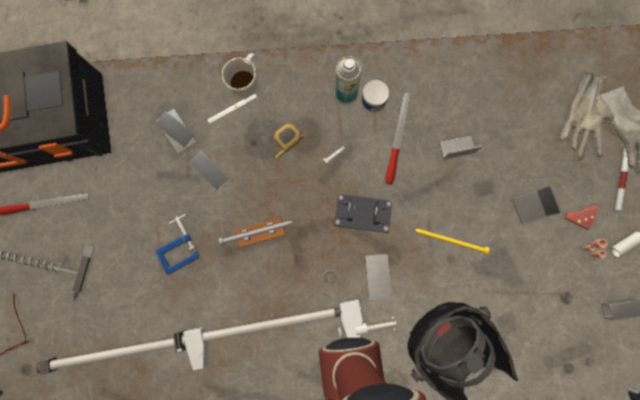

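The scene view shows the rod on its orange rest: collar near (239,260), tip near (297,226). The jig is at about (350,200). In the top view the collar is near (221,241), the tip near (291,223), and the jig near (363,213) with its long axis roughly along the columns. A yellow look-alike lies at (452,241). Next I'll check the calibration and take close crops.

```bash
cat > h.py <<'E'
import numpy as np, cv2
from scipy.spatial.transform import Rotation as R
class Cam:
    def __init__(s,d):
        s.f=200/np.tan(np.radians(d["fovy"])/2); s.c=np.array([d["cx"],d["cy"]]); s.p=np.array(d["xyz"]); s.R=R.from_rotvec(d["attitude"]).as_matrix()
    def proj(s,P):
        v=(np.atleast_2d(P)-s.p)@s.R; return s.c+s.f*np.c_[v[:,0]/-v[:,2], v[:,1]/v[:,2]]
    def ray(s,uv):
        u=(np.atleast_2d(uv)-s.c)/s.f; d=np.c_[u[:,0],-u[:,1],-np.ones(len(u))]@s.R.T
        return d/np.linalg.norm(d,axis=1)[:,None]
    def plane(s,uv,z):
        d=s.ray(uv); return s.p+d*((z-s.p[2])/d[:,2])[:,None]
def tri(ca,ua,cb,ub):
    "midpoints of closest approach and gaps"
    out=[]
    for a,b in zip(ca.ray(ua),cb.ray(ub)):
        t=np.linalg.lstsq(np.c_[a,-b],cb.p-ca.p,rcond=None)[0]
        p,q=ca.p+t[0]*a,cb.p+t[1]*b; out.append([*((p+q)/2),np.linalg.norm(p-q)])
    return np.array(out)
E
python3 - <<'E'
from station import ctrl
from h import *
np.set_printoptions(precision=4,suppress=True)
o={}
for n in("scene","top"):
    d=ctrl.get_image(n);c=Cam(d);o[n]=(c,d["image"])
    print(n,c.proj([[0,0,0],[.1417,-.608,.23],[.4,0,0]]), c.R[:,2])
S,T=o["scene"][0],o["top"][0]
print(tri(S,[[239,260],[297,226]],T,[[221,241],[291,223]]))
I=o["scene"][1][160:280,220:400,::-1]; J=o["top"][1][185:260,205:405,::-1]
a=cv2.resize(I,None,fx=4.4,fy=4.4,interpolation=cv2.INTER_CUBIC)[:,:792]; cv2.imwrite("pics/sc1.png",a)
cv2.imwrite("pics/tc1.png",cv2.resize(J,None,fx=4,fy=4,interpolation=cv2.INTER_CUBIC))
E
```

```text
scene [[451.8194 373.9368]
 [632.8683 184.1208]
 [364.9385 244.9987]] [-0.5781  0.2917  0.762 ]
top [[356.8735 425.7947]
 [646.3979 387.0579]
 [352.3684 269.6178]] [-0.1455 -0.0134  0.9893]
[[0.4819 0.3484 0.0425 0.0012]
 [0.5258 0.1605 0.0331 0.0054]]
```

View pics/sc1.png

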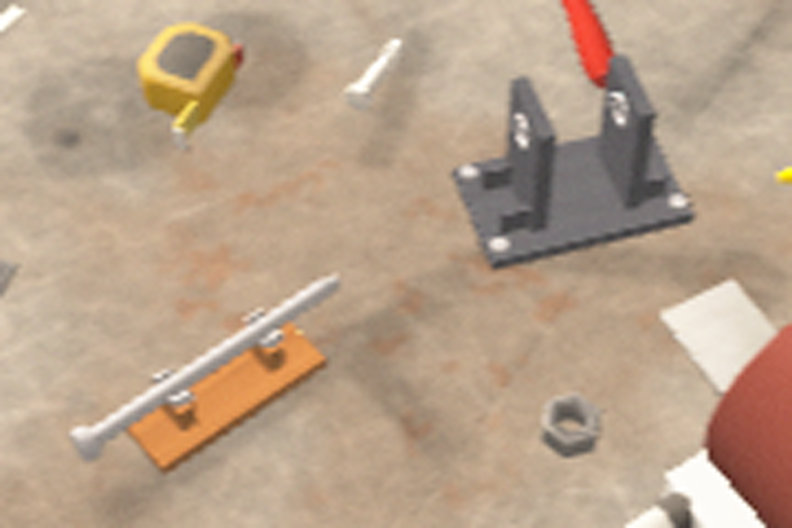

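View pics/tc1.png

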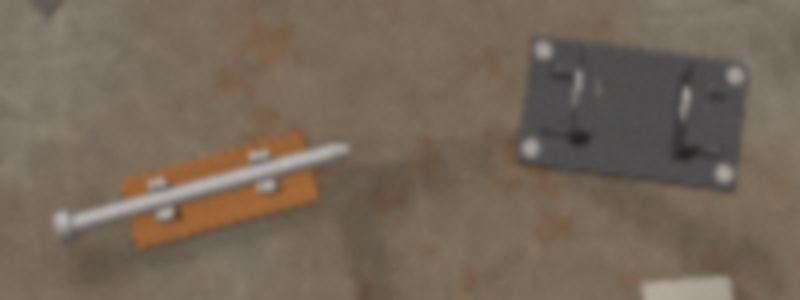

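The crops show the four white base bolts of the jig. In the scene crop three are visible, at (467,172), (499,244) and (678,201). The top crop shows all four: (543,50), (735,76), (724,173) and (531,148). The bushing faces are at (521,130) and (619,107) in the scene crop. The rod shows clearly in both. I'll refine these with masks.

```bash
cat > m.py <<'E'
from station import ctrl
from h import *
np.set_printoptions(precision=4,suppress=True)
def grab():
    o={}
    for n in("scene","top"):
        d=ctrl.get_image(n); o[n]=(Cam(d),d["image"].astype(float))
    return o
def blob(I,uv,r=3):
    u,v=np.round(uv).astype(int); g=I[v-r:v+r+1,u-r:u+r+1].mean(2); w=np.clip(g-(g.max()*.5+np.median(g)*.5),0,None)
    y,x=np.mgrid[v-r:v+r+1,u-r:u+r+1]; return np.array([(w*x).sum(),(w*y).sum()])/w.sum()
def jig(o):
    S,T=o["scene"],o["top"]
    s=np.array([[467,172],[499,244],[678,201]])/4.4+[220,160]-.4
    t=np.array([[543,50],[531,148],[724,173],[735,76]])/4+[205,185]-.4
    s=np.array([blob(S[1],p) for p in s]); t=np.array([blob(T[1],p) for p in t])
    P=tri(S[0],s,T[0],t[:3]); print("bolts s",s,"t",t,"\n3d",P)
    tp=T[0].plane(t,.013); sp=S[0].plane(s,.013)
    print("top plane",tp,"scene plane",sp)
    ct=tp.mean(0); cs=(sp[0]+sp[2])/2
    ax=(tp[2]+tp[3]-tp[0]-tp[1]); print("c top",ct,"c scene",cs,"c tri",(P[0]+P[2])/2,"yaw top",np.degrees(np.arctan2(ax[1],ax[0])), "yaw scene",np.degrees(np.arctan2(*(sp[2]-sp[1])[1::-1])))
def rodline(I,a,b,half=7,n=60,e=.08):
    "bright/edge centreline between guessed ends: profile centroid across, line fit"
    a,b=np.array(a,float),np.array(b,float); d=(b-a)/np.linalg.norm(b-a); nn=np.array([-d[1],d[0]]); pts=[]
    for t in np.linspace(e,1-e,n):
        k=np.arange(-half,half+.1,.25); q=a+(b-a)*t+k[:,None]*nn
        g=cv2.remap(sat(I),q[None,:,0].astype(np.float32),q[None,:,1].astype(np.float32),cv2.INTER_LINEAR)[0]
        w=np.clip(g-g.max()*.5,0,None)*(abs(k)<half); pts.append(a+(b-a)*t+nn*(w*k).sum()/max(w.sum(),1e-9))
    return np.array(pts)
def sat(I): # bluish-grey steel against brown floor / orange wood
    return np.clip((I[:,:,2]-I[:,:,0]+40),0,None).astype(np.float32)
E
python3 - <<'E'
from m import *
o=grab(); jig(o)
S,T=o["scene"],o["top"]
s=np.array([[88,442],[334,284]])/4.4+[220,160]-.4; t=np.array([[64,223],[345,149]])/4+[205,185]-.4
L={}
for n,(c,I),(a,b) in(("s",S,s),("t",T,t)):
    p=rodline(I,a,b,5); l=cv2.fitLine(p.astype(np.float32),cv2.DIST_HUBER,0,.01,.01).ravel(); res=(p-l[2:])@[-l[1],l[0]]
    L[n]=(c,l); 
    pr=[l[2:]+((x-l[2:])@l[:2])*l[:2] for x in(a,b)]
    print(n,"ends on line",pr,"rms",res.std())
    # profile along the axis
    d=l[:2]*np.sign(l[:2]@(b-a)); k=np.arange(-10,10,.5)
    for x in pr:
        q=(x+k[:,None]*d).astype(np.float32); print(cv2.remap(I.astype(np.float32),q[None,:,0],q[None,:,1],1)[0].mean(1).astype(int))
def pl(c,l):
    r=c.ray([l[2:]-30*l[:2],l[2:]+30*l[:2]]); n=np.cross(*r); n/=np.linalg.norm(n); return n,n@c.p
n1,d1=pl(*L["s"]);n2,d2=pl(*L["t"]); D=np.cross(n1,n2);D/=np.linalg.norm(D)
D*=-np.sign(D[1]); P=np.linalg.lstsq(np.array([n1,n2]),[d1,d2],rcond=None)[0]; P=P+(( .2545-P[1])/D[1])*D
print("axis",P,D,"yaw",np.degrees(np.arctan2(D[1],D[0])))
print("T plane .045",T[0].plane(t,.045),"S",S[0].plane(s,.045))
E
```

```text
bolts s [[325.9741 198.4984]
 [332.8983 214.8992]
 [373.7992 205.3682]] t [[340.3739 197.0587]
 [337.1575 221.5368]
 [385.5562 227.9418]
 [388.2908 203.3357]] 
3d [[ 0.5976  0.0272  0.0116  0.0015]
 [ 0.5303  0.0378  0.0119  0.0013]
 [ 0.5099 -0.0938  0.0106  0.0019]]
top plane [[ 0.5978  0.0278  0.013 ]
 [ 0.5305  0.0383  0.013 ]
 [ 0.5103 -0.0927  0.013 ]
 [ 0.5776 -0.1028  0.013 ]] scene plane [[ 0.5961  0.0271  0.013 ]
 [ 0.5291  0.0377  0.013 ]
 [ 0.5078 -0.0933  0.013 ]]
c top [ 0.554  -0.0324  0.013 ] c scene [ 0.552  -0.0331  0.013 ] c tri [ 0.5538 -0.0333  0.0111  0.0017] yaw top -98.78740611550026 yaw scene -99.23944670083215
s ends on line [array([239.4252, 259.7841]), array([295.2289, 223.712 ])] rms 0.27219551617605053
[167 168 167 167 167 167 166 167 168 169 170 170 169 162 155 154 159 164
 167 167 171 174 174 171 176 176 178 179 181 183 183 181 182 182 180 180
 182 183 180 181]
[173 172 174 173 171 170 176 175 172 173 172 172 168 171 171 167 165 164
 164 160 166 172 174 174 169 168 169 169 167 167 167 166 165 164 163 163
 162 160 158 156]
t ends on line [array([220.8486, 241.2583]), array([290.9136, 222.0825])] rms 0.10922066164345688
[106 107 107 107 106 105 104 103 102 103 103 104 105 109 114 123 134 140
 146 148 148 144 138 137 141 145 150 154 157 159 158 156 155 155 155 157
 158 159 157 156]
[157 157 157 158 159 159 158 157 157 156 156 155 155 152 147 144 141 142
 141 139 138 130 120 111 103 100  98  98  97  97  98  98  98  98  98  99
 100 100 101 101]
axis [0.5057 0.2545 0.0405] [ 0.246  -0.9692 -0.0101] yaw -75.75714907884301
T plane .045 [[0.4838 0.3495 0.045 ]
 [0.5292 0.1623 0.045 ]] S [[0.4791 0.3467 0.045 ]
 [0.5238 0.1628 0.045 ]]
```

Cross-checks:
- **Jig:** centre about (0.553, -0.033), axis yaw about -98.9°. The bolts triangulate to z about 11 mm, which agrees with the 10 mm base.
- **Rod:** about 199 mm long, measured height about 41–45 mm, middle about (0.505, 0.257), yaw about -76.2°. Grip point about (0.490, 0.320).

First move is out over the bench, turning on the way.

```bash
python3 -m handwheel '[{"gripper":-1,"offset":[30,-20,-10],"rotation":[0,0,-0.08]},{"gripper":-1,"offset":[80,-55,-25],"rotation":[0,0,-0.2]},{"gripper":-1,"offset":[130,-89,-40],"rotation":[0,0,-0.35]},{"gripper":-1,"offset":[180,-123,-60],"rotation":[0,0,-0.5]},{"gripper":-1,"offset":[230,-157,-60],"rotation":[0,0,-0.65]},{"gripper":-1,"offset":[280,-191,-60],"rotation":[0,0,-0.8]},{"gripper":-1,"offset":[330,-225,-60],"rotation":[0,0,-0.95]},{"gripper":-1,"offset":[370,-253,-60],"rotation":[0,0,-1.05]}]'
cat > go.py <<'E'
import sys
from m import *
# usage: go.py x y z yawdeg -> offset (mm) and rotation in the current tool frame, tool pointing down with x at yaw
s=ctrl.get_obs(); x,y,z,w=map(float,sys.argv[1:5]); w=np.radians(w)
G=R.from_matrix(np.c_[[np.cos(w),np.sin(w),0],[np.sin(w),-np.cos(w),0],[0,0,-1]]); C=R.from_rotvec(s["tool_rot"])
print("t",s["t"],"pos",s["tool_pos"],"q",s["q"],"F",s["contact_force"],"op",s["opening"],s["grip_force"])
print("offset",C.inv().apply(np.array([x,y,z])-s["tool_pos"])*1000,"rot",(C.inv()*G).as_rotvec(),"toolyaw",np.degrees(np.arctan2(*C.as_matrix()[1::-1,0])))
E
python3 go.py .4895 .3198 .15 103.8
```

```text
t: 1.3
tool_pos: [0.4459, -0.2764, 0.2915]
tool_rot: [2.516, 1.88, 0.0]
contact_force: [0.3, -1.1, -0.2]
opening: 0.0854
grip_force: 0.0
t 1.3 pos [ 0.4459 -0.2764  0.2915] q [-0.6969 -0.2186  1.7691  0.0002  1.5906 -0.4095] F [ 0.3051 -1.1349 -0.1688] op 0.08540560233529775 0.0
offset [ 584.1445 -127.3537  141.3481] rot [ 0.0006  0.0003 -0.5283] toolyaw 73.53034033089597
```

```bash
python3 -m handwheel '[{"gripper":-1,"offset":[35,-8,0],"rotation":[0,0,-0.04]},{"gripper":-1,"offset":[93,-20,0],"rotation":[0,0,-0.11]},{"gripper":-1,"offset":[152,-33,0],"rotation":[0,0,-0.18]},{"gripper":-1,"offset":[210,-46,0],"rotation":[0,0,-0.25]},{"gripper":-1,"offset":[268,-58,10],"rotation":[0,0,-0.32]},{"gripper":-1,"offset":[327,-71,20],"rotation":[0,0,-0.4]},{"gripper":-1,"offset":[385,-84,30],"rotation":[0,0,-0.47]},{"gripper":-1,"offset":[440,-96,40],"rotation":[0,0,-0.528]}]' >/dev/null; python3 go.py .4895 .3198 .12 103.8
```

```text
t 2.3 pos [0.4793 0.1727 0.2513] q [ 0.1998 -0.2406  1.8536 -0.0001  1.5276 -0.0386] F [ 0.6114 -0.4979  0.6183] op 0.08548640379944865 0.0
offset [140.5067  44.5605 131.2797] rot [ 0.001   0.0002 -0.0024] toolyaw 103.66340947292808
```

```bash
python3 -m handwheel '[{"gripper":-1,"offset":[35,11,20],"rotation":[0,0,0]},{"gripper":-1,"offset":[75,23,45],"rotation":[0,0,0]},{"gripper":-1,"offset":[110,35,80],"rotation":[0,0,0]},{"gripper":-1,"offset":[135,43,110],"rotation":[0,0,0]},{"gripper":-1,"offset":[140.5,44.5,131],"rotation":[0,0,-0.002]},{"gripper":-1,"offset":[140.5,44.5,131],"rotation":[0,0,-0.002]},{"gripper":-1,"offset":[140.5,44.5,131],"rotation":[0,0,-0.002]},{"gripper":-1,"offset":[140.5,44.5,131],"rotation":[0,0,-0.002]}]' >/dev/null; python3 go.py .4895 .3198 .027 103.8
python3 - <<'E'
from m import *
o=grab();s=ctrl.get_obs()
for n in o:
    c,I=o[n]; p=c.proj([s["tool_pos"],[.4895,.3198,.045]]); print(n,p); u,v=p.mean(0).astype(int)
    cv2.imwrite(f"pics/{n}3.png",cv2.resize(I[v-55:v+55,u-65:u+65,::-1].astype(np.uint8),None,fx=3,fy=3,interpolation=2)); print(u-65,v-55)
a=[cv2.imread(f"pics/{n}3.png") for n in o]; cv2.imwrite("pics/both3.png",np.hstack(a))
E
```

```text
t 3.3 pos [0.4911 0.3173 0.1222] q [ 0.4465  0.0473  1.8065 -0.0001  1.2848  0.2097] F [0.4463 0.4665 0.2488] op 0.08539210081360671 0.0
offset [ 2.7112 -1.2225 95.2481] rot [ 0.003  -0.0005 -0.004 ] toolyaw 103.57088904189702
scene [[245.0837 236.3583]
 [247.7815 253.3996]]
181 189
top [[226.4548 235.5985]
 [231.7568 237.9832]]
164 181
```

View pics/both3.png

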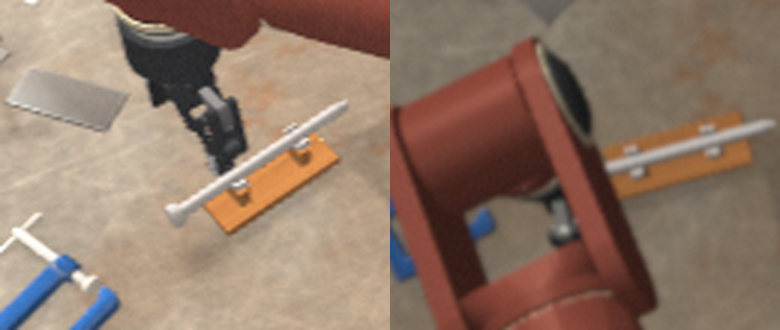

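The scene crop shows the open fingers above the shaft between the rear V and the collar (collar near crop (178,215)). In the top crop the arm hides the gripper. I'll descend to the shaft and close.

```bash
python3 -m handwheel '[{"gripper":-1,"offset":[2.7,-1.2,15],"rotation":[0,0,-0.004]},{"gripper":-1,"offset":[2.7,-1.2,40],"rotation":[0,0,-0.004]},{"gripper":-1,"offset":[2.7,-1.2,65],"rotation":[0,0,-0.004]},{"gripper":-1,"offset":[2.7,-1.2,85],"rotation":[0,0,-0.004]},{"gripper":-1,"offset":[2.7,-1.2,95],"rotation":[0,0,-0.004]},{"gripper":-1,"offset":[2.7,-1.2,95],"rotation":[0,0,-0.004]},{"gripper":-1,"offset":[2.7,-1.2,95],"rotation":[0,0,-0.004]},{"gripper":-0.3,"offset":[2.7,-1.2,95],"rotation":[0,0,-0.004]}]' 60 | tail -4; python3 go.py .4895 .3198 .027 103.8
python3 -m handwheel '[{"gripper":0,"offset":[0,0,0],"rotation":[0,0,0]},{"gripper":0.3,"offset":[0,0,0],"rotation":[0,0,0]},{"gripper":0.5,"offset":[0,0,0],"rotation":[0,0,0]},{"gripper":0.6,"offset":[0,0,0],"rotation":[0,0,0]},{"gripper":0.7,"offset":[0,0,0],"rotation":[0,0,0]},{"gripper":0.8,"offset":[0,0,0],"rotation":[0,0,0]},{"gripper":1,"offset":[0,0,0],"rotation":[0,0,0]},{"gripper":1,"offset":[0,0,0],"rotation":[0,0,0]}]' 60 
python3 go.py .4895 .3198 .150 103.8
```

```text
tool_rot: [1.936, 2.473, 0.003]
contact_force: [-0.4, 0.8, 0.1]
opening: 0.0697
grip_force: 0.0
t 4.4 pos [0.4889 0.3204 0.0265] q [0.4529 0.1701 1.8522 0.     1.1172 0.2108] F [-0.4306  0.7875  0.1392] op 0.06966562846765174 0.0
offset [-0.7365  0.4516 -0.4669] rot [ 0.0021 -0.0005  0.0012] toolyaw 103.8675750976949
t: 5.4
tool_pos: [0.4872, 0.3199, 0.025]
tool_rot: [-1.937, -2.472, 0.002]
contact_force: [-5.3, 0.5, 2.3]
opening: 0.0102
grip_force: 58.4
t 5.4 pos [0.4872 0.3199 0.025 ] q [0.4531 0.1711 1.854  0.0006 1.1185 0.2111] F [-5.3283  0.5148  2.2792] op 0.01019943836888713 58.441391587257385
offset [  -0.6316    1.9333 -124.9653] rot [-0.002  -0.0001  0.0009] toolyaw 103.85090593858374
```

```bash
python3 -m handwheel '[{"gripper":1,"offset":[0,0,0],"rotation":[0,0,0]},{"gripper":1,"offset":[0,1.5,-10],"rotation":[0,0,0]},{"gripper":1,"offset":[0,1.5,-30],"rotation":[0,0,0]},{"gripper":1,"offset":[0,1.5,-55],"rotation":[0,0,0]},{"gripper":1,"offset":[0,1.5,-80],"rotation":[0,0,0]},{"gripper":1,"offset":[0,1.5,-100],"rotation":[0,0,0]},{"gripper":1,"offset":[0,1.5,-105],"rotation":[0,0,0]},{"gripper":1,"offset":[0,1.5,-105],"rotation":[0,0,0]}]' 100
python3 go.py .588 .1895 .130 81.1
```

```text
t: 6.4
tool_pos: [0.4896, 0.3203, 0.1304]
tool_rot: [1.937, 2.473, 0.001]
contact_force: [-0.6, -0.7, -2.8]
opening: 0.0091
grip_force: 97.6
t 6.4 pos [0.4896 0.3203 0.1304] q [ 0.4522  0.0412  1.7981 -0.      1.3019  0.2103] F [-0.5684 -0.7228 -2.8019] op 0.009143854239924048 97.55764245986938
offset [-150.6003   64.2329    0.4663] rot [ 0.0004 -0.0001  0.3973] toolyaw 103.86280901542032
```

```bash
python3 -m handwheel '[{"gripper":1,"offset":[-15,6,0],"rotation":[0,0,0.05]},{"gripper":1,"offset":[-45,19,0],"rotation":[0,0,0.13]},{"gripper":1,"offset":[-80,34,0],"rotation":[0,0,0.22]},{"gripper":1,"offset":[-115,49,0],"rotation":[0,0,0.31]},{"gripper":1,"offset":[-140,60,15],"rotation":[0,0,0.37]},{"gripper":1,"offset":[-150,64,30],"rotation":[0,0,0.397]},{"gripper":1,"offset":[-150,64,40],"rotation":[0,0,0.397]},{"gripper":1,"offset":[-150,64,40],"rotation":[0,0,0.397]}]' >/dev/null
python3 go.py .588 .1895 .068 81.1
python3 - <<'E'
from m import *
o=grab();s=ctrl.get_obs(); d=np.array([-.1547,-.988,0]);g=s["tool_pos"]+[0,0,.019]; b=np.array([.553,-.0328,.085])
tiles=[]
for n in o:
    c,I=o[n]; print(n,"pred head,grip,tip",c.proj([g-.035*d,g,g+.165*d]).round(1).tolist(),"bores",c.proj([b-.043*d,b+.027*d]).round(1).tolist())
    u,v=c.proj([g+.17*d])[0].astype(int); u=max(u,65);print(u-65,v-60)
    tiles.append(cv2.resize(I[v-60:v+60,u-65:u+65,::-1].astype(np.uint8),None,fx=3,fy=3,interpolation=2))
cv2.imwrite("pics/both4.png",np.hstack(tiles))
E
```

```text
t 7.4 pos [0.5859 0.1904 0.0883] q [0.1934 0.1607 1.7455 0.0004 1.2392 0.3474] F [-0.1959  0.2241 -1.797 ] op 0.009254294548381056 97.6153314113617
offset [-0.5856  2.2802 20.2842] rot [-0.0037  0.001   0.0012] toolyaw 81.16881037387336
scene pred head,grip,tip [[264.4, 200.4], [276.6, 197.6], [332.1, 185.2]] bores [[337.6, 189.2], [359.7, 184.2]]
268 124
top pred head,grip,tip [[263.8, 195.2], [277.4, 197.0], [341.7, 205.6]] bores [[348.5, 207.4], [375.4, 211.0]]
278 145
```

View pics/both4.png

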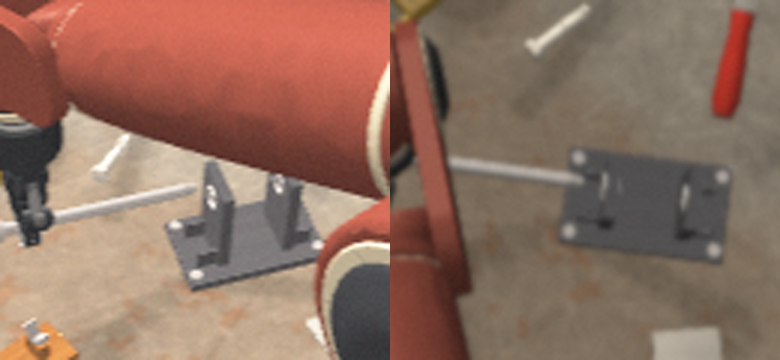

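The tip is at scene (332.3,186.7) and top (342.3,205.0), within about 1.5 px of the prediction. The first bushing is just ahead at scene (338,188). I'll triangulate the rod axis now and compare it with the bore.

```bash
cat > ax.py <<'E'
from m import *
def axis(o,seg,half=4,prin=True):
    N=[];D=[]
    for n in o:
        c,I=o[n]; a,b=np.array(seg[n],float); I3=I.astype(np.float32)
        d=(b-a)/np.linalg.norm(b-a); nn=np.array([-d[1],d[0]]); k=np.arange(-half,half+.1,.25); pts=[]
        for t in np.linspace(0,1,40):
            q=(a+(b-a)*t+k[:,None]*nn).astype(np.float32); p=cv2.remap(I3,q[None,:,0],q[None,:,1],cv2.INTER_CUBIC)[0]
            bg=np.linspace(p[:3].mean(0),p[-3:].mean(0),len(k)); w=np.linalg.norm(p-bg,axis=1); w=np.clip(w-.4*w.max(),0,None)
            pts.append(a+(b-a)*t+nn*(w@k)/w.sum())
        l=cv2.fitLine(np.float32(pts),cv2.DIST_HUBER,0,.01,.01).ravel(); print(n,"rms",((pts-l[2:])@[-l[1],l[0]]).std().round(3),"line",l)
        r=c.ray([l[2:]-30*l[:2],l[2:]+30*l[:2]]); m=np.cross(*r); m/=np.linalg.norm(m); N.append(m);D.append(m@c.p)
    v=np.cross(*N); v/=np.linalg.norm(v); v*=-np.sign(v[1]); P=np.linalg.lstsq(np.array(N),D,rcond=None)[0]
    return P,v
def report(P,v,ys):
    j=np.array([-.1547,-.988,0]); lat=np.array([.988,-.1547,0]); b=np.array([.553,-.0328,.085])
    print("dir",v,"yaw",np.degrees(np.arctan2(v[1],v[0])),"pitch",np.degrees(np.arcsin(v[2])))
    for y in ys:
        p=P+v*(y-P[1])/v[1]; e=p-b; print("at",p,"jig s",e@j,"lateral(+x)",e@lat,"dz",e[2])
E
python3 - <<'E'
from ax import *
o=grab()
seg={"scene":[[268+55/3,124+216.5/3],[268+185/3,124+189.5/3]],"top":[[278+66/3,145+161.5/3],[278+165/3,145+177/3]]}
P,v=axis(o,seg); report(P,v,[.19,.03,-.0328]); print(ctrl.get_obs()["tool_pos"])
E
```

```text
scene rms 0.492 line [  0.9823  -0.1872 303.4285 190.8618]
top rms 0.034 line [  0.9907   0.1361 313.424  200.023 ]
dir [-0.1519 -0.9871 -0.0497] yaw -98.74663827121294 pitch -2.849280369092561
at [0.5918 0.19   0.1107] jig s -0.2261321082925094 lateral(+x) 0.003888624053001305 dz 0.0257366410359946
at [0.5672 0.03   0.1027] jig s -0.06424389778748345 lateral(+x) 0.004319279651154846 dz 0.01767968485870154
at [ 0.5575 -0.0328  0.0995] jig s -0.0007027751642607617 lateral(+x) 0.004488311973430074 dz 0.014517329559114014
[0.5877 0.1909 0.0911]
```

```bash
python3 - <<'E'
from m import *
o=grab()
S=o["scene"][1][172:206,280:370,::-1].astype(np.uint8);T=o["top"][1][190:224,295:385,::-1].astype(np.uint8)
cv2.imwrite("pics/z5.png",np.vstack([cv2.resize(a,(792,299),interpolation=2) for a in(S,T)]))
E
```

```text
(no output)
```

View pics/z5.png

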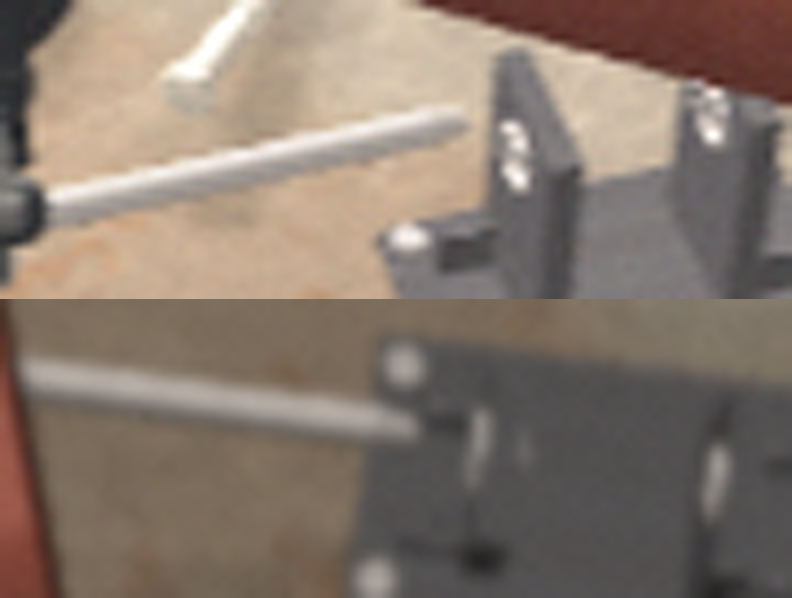

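The zoom shows the scene tip at crop (467,119) and the bushing faces at (516,156) and (713,115). In the top half the tip is at (420,425) and the bushing slivers at (480,448) and (717,478). Both bushings and the tip deviate from my prediction by the same camera bias, about (+1,-0.6) px in the top view. So the lateral line is right, the rod is level, and the tip sits about 1 mm low. I'll lower to bore height.

```bash
python3 go.py .588 .1909 .067 81.1; python3 -m handwheel '[{"gripper":1,"offset":[0,0,6],"rotation":[0,0,0]},{"gripper":1,"offset":[0,0,15],"rotation":[0,0,0]},{"gripper":1,"offset":[0,0,22],"rotation":[0,0,0]},{"gripper":1,"offset":[0,0,24],"rotation":[0,0,0]},{"gripper":1,"offset":[0,0,24],"rotation":[0,0,0]},{"gripper":1,"offset":[0,0,24],"rotation":[0,0,0]},{"gripper":1,"offset":[0,0,24],"rotation":[0,0,0]},{"gripper":1,"offset":[0,0,24],"rotation":[0,0,0]}]' >/dev/null
python3 - <<'E'
from m import *
o=grab()
S=o["scene"][1][172:206,280:370,::-1].astype(np.uint8);T=o["top"][1][190:224,295:385,::-1].astype(np.uint8)
cv2.imwrite("pics/z6.png",np.vstack([cv2.resize(a,(792,299),interpolation=2) for a in(S,T)]))
s=ctrl.get_obs()["tool_pos"]; d=np.array([-.1547,-.988,0]);g=s+[0,0,.019]; b=np.array([.553,-.0328,.085])
for n,c0 in(("scene",[280,172]),("top",[295,190])):
    print(n,"pred 60mm,tip,bore faces (crop px)",((o[n][0].proj([g+.06*d,g+.165*d,b-.043*d,b+.027*d])-c0)*8.8).round().tolist())
E
python3 go.py .588 .1909 .067 81.1
```

```text
t 7.7 pos [0.5878 0.1907 0.0912] q [0.1933 0.1584 1.7428 0.0001 1.239  0.3474] F [-0.088   0.574  -2.3205] op 0.00935073467031005 97.61573553085327
offset [ 0.201   0.089  24.1973] rot [ 0.0013 -0.0006  0.0012] toolyaw 81.17086639461506
scene pred 60mm,tip,bore faces (crop px) [[154.0, 231.0], [457.0, 163.0], [506.0, 152.0], [702.0, 108.0]]
top pred 60mm,tip,bore faces (crop px) [[58.0, 99.0], [411.0, 146.0], [470.0, 153.0], [708.0, 185.0]]
t 8.8 pos [0.5877 0.1901 0.0665] q [ 0.1924  0.1882  1.7548 -0.      1.1984  0.3474] F [-0.4127  0.4174 -1.6648] op 0.00903403928221482 97.61388301849365
offset [ 0.8738  0.1912 -0.5476] rot [ 0.0002 -0.0001  0.0003] toolyaw 81.11779315895336
```

View pics/z6.png

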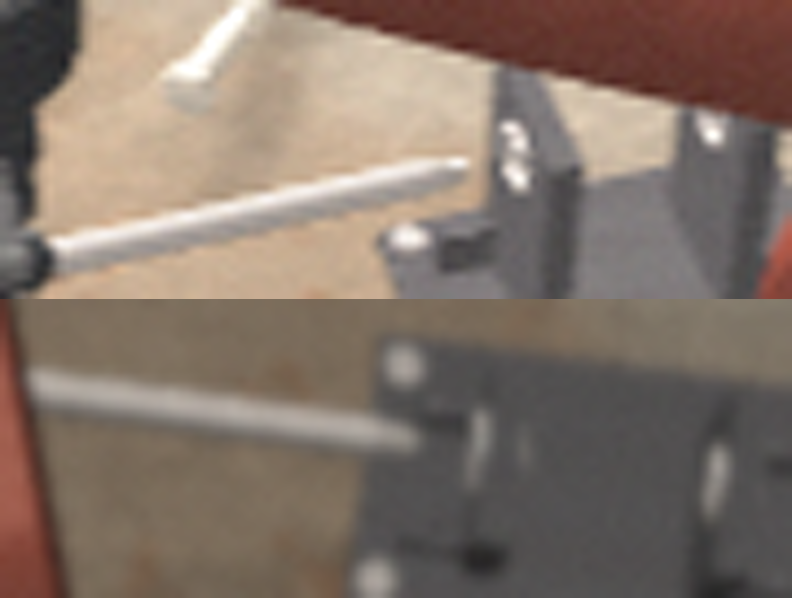

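The tip (scene (465,165), top (415,435)) lies on the bore line within about 1 mm, perhaps 1 mm too far toward +x. I'll advance with a 1 mm correction and watch the force.

```bash
python3 -m handwheel '[{"gripper":1,"offset":[-4,-1,0],"rotation":[0,0,0]},{"gripper":1,"offset":[-10,-1,0],"rotation":[0,0,0]},{"gripper":1,"offset":[-16,-1,0],"rotation":[0,0,0]},{"gripper":1,"offset":[-22,-1,0],"rotation":[0,0,0]},{"gripper":1,"offset":[-26,-1,0],"rotation":[0,0,0]},{"gripper":1,"offset":[-29,-1,0],"rotation":[0,0,0]},{"gripper":1,"offset":[-31,-1,0],"rotation":[0,0,0]},{"gripper":1,"offset":[-31,-1,0],"rotation":[0,0,0]}]' >/dev/null
python3 go.py .5785 .130 .0665 81.1
```

```text
t 9.8 pos [0.5818 0.1595 0.0663] q [0.1443 0.1573 1.7902 0.     1.1941 0.2994] F [-0.3309  0.1659 -2.0285] op 0.008903457796996155 97.6155424118042
offset [-29.6876   1.2754  -0.1953] rot [-0.     -0.      0.0002] toolyaw 81.11415392962154
```

The tip is inside the first bushing with no side force. I'll continue to midway between the two.

```bash
python3 -m handwheel '[{"gripper":1,"offset":[-4,0,0],"rotation":[0,0,0]},{"gripper":1,"offset":[-10,0,0],"rotation":[0,0,0]},{"gripper":1,"offset":[-16,0,0],"rotation":[0,0,0]},{"gripper":1,"offset":[-22,0,0],"rotation":[0,0,0]},{"gripper":1,"offset":[-26,0,0],"rotation":[0,0,0]},{"gripper":1,"offset":[-30,0,0],"rotation":[0,0,0]},{"gripper":1,"offset":[-30,0,0],"rotation":[0,0,0]},{"gripper":1,"offset":[-30,0,0],"rotation":[0,0,0]}]' >/dev/null
python3 go.py .5785 .130 .0665 81.1
python3 - <<'E'
from m import *
o=grab()
S=o["scene"][1][172:206,280:370,::-1].astype(np.uint8);T=o["top"][1][190:224,295:385,::-1].astype(np.uint8)
cv2.imwrite("pics/z7.png",np.vstack([cv2.resize(a,(792,299),interpolation=2) for a in(S,T)]))
E
```

```text
t 10.8 pos [0.5773 0.13   0.0664] q [0.0957 0.1316 1.8187 0.0002 1.1911 0.2507] F [-0.7233  0.7991 -2.4896] op 0.008957144738351734 97.61544227600098
offset [ 0.1708  1.2264 -0.1351] rot [ 0.0001 -0.0002  0.0003] toolyaw 81.1180938803812
```

View pics/z7.png

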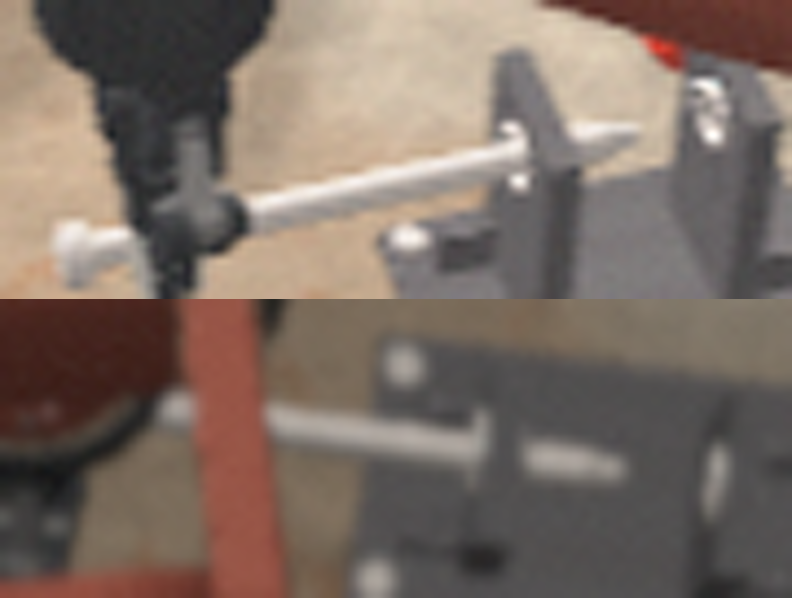

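The rod is through the first bushing: the tip is at scene (637,129) and top (622,468), pointing at the second bushing (711,113)/(717,478). No contact force. I'll continue.

```bash
python3 -m handwheel '[{"gripper":1,"offset":[-4,0,0],"rotation":[0,0,0]},{"gripper":1,"offset":[-9,0,0],"rotation":[0,0,0]},{"gripper":1,"offset":[-15,0,0],"rotation":[0,0,0]},{"gripper":1,"offset":[-21,0,0],"rotation":[0,0,0]},{"gripper":1,"offset":[-27,0,0],"rotation":[0,0,0]},{"gripper":1,"offset":[-33,0,0],"rotation":[0,0,0]},{"gripper":1,"offset":[-36,0,0],"rotation":[0,0,0]},{"gripper":1,"offset":[-36,0,0],"rotation":[0,0,0]}]' >/dev/null
python3 go.py .5668 .0551 .0665 81.1
```

```text
t 11.9 pos [0.5716 0.0942 0.0663] q [0.0348 0.1042 1.8488 0.0001 1.1886 0.1901] F [-0.2052 -0.119  -2.0785] op 0.009285901232283063 97.61537790298462
offset [-39.3522   1.2993  -0.189 ] rot [-0.0001 -0.0001 -0.    ] toolyaw 81.09794702877662
```

```bash
python3 -m handwheel '[{"gripper":1,"offset":[-4,0,0],"rotation":[0,0,0]},{"gripper":1,"offset":[-10,0,0],"rotation":[0,0,0]},{"gripper":1,"offset":[-17,0,0],"rotation":[0,0,0]},{"gripper":1,"offset":[-24,0,0],"rotation":[0,0,0]},{"gripper":1,"offset":[-31,0,0],"rotation":[0,0,0]},{"gripper":1,"offset":[-36,0,0],"rotation":[0,0,0]},{"gripper":1,"offset":[-39,0,0],"rotation":[0,0,0]},{"gripper":1,"offset":[-39,0,0],"rotation":[0,0,0]}]' >/dev/null
python3 -m handwheel '[{"gripper":1,"offset":[0,0,0],"rotation":[0,0,0]},{"gripper":1,"offset":[0,0,0],"rotation":[0,0,0]},{"gripper":1,"offset":[0,0,0],"rotation":[0,0,0]},{"gripper":1,"offset":[0,0,0],"rotation":[0,0,0]},{"gripper":1,"offset":[0,0,0],"rotation":[0,0,0]},{"gripper":1,"offset":[0,0,0],"rotation":[0,0,0]},{"gripper":1,"offset":[0,0,0],"rotation":[0,0,0]},{"gripper":1,"offset":[0,0,0],"rotation":[0,0,0]}]' >/dev/null
python3 go.py .5668 .0551 .0665 81.1
python3 - <<'E'
from m import *
o=grab()
S=o["scene"][1][165:215,300:400,::-1].astype(np.uint8);T=o["top"][1][185:235,320:420,::-1].astype(np.uint8)
cv2.imwrite("pics/z8.png",np.vstack([cv2.resize(a,(600,300),interpolation=2) for a in(S,T)]))
b=np.array([.553,-.0328,.085]); d=np.array([-.1547,-.988,0])
for n,c0 in(("scene",[300,165]),("top",[320,185])): print(n,"bore2 outer face, ideal tip",((o[n][0].proj([b+.043*d,b+.076*d])-c0)*6).round().tolist())
E
```

```text
t 13.9 pos [0.5656 0.0559 0.0663] q [-0.0325  0.0795  1.8753 -0.      1.1867  0.1225] F [-1.1687  0.0261 -2.5545] op 0.009219491721590081 97.61476278305054
offset [-0.561   1.2765 -0.1881] rot [ 0.     -0.      0.0003] toolyaw 81.11910747020981
scene bore2 outer face, ideal tip [[388.0, 109.0], [450.0, 95.0]]
top bore2 outer face, ideal tip [[369.0, 161.0], [446.0, 171.0]]
```

View pics/z8.png

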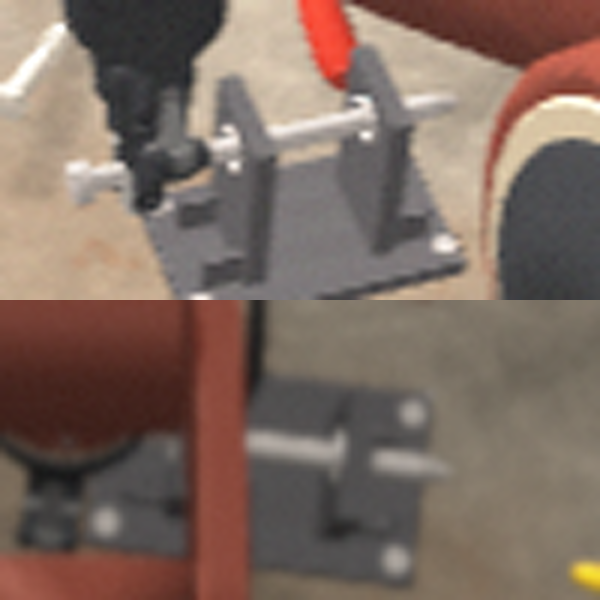

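The rod spans both bushings. The tip is at scene (455,102) and top (448,468), within about 1 px of the ideal point 33 mm past the outer face. It is at rest, with negligible force and a 98 N grip.

```bash
python3 -c "
from station import ctrl
print(ctrl.finish_job())"
```

```text
the job is handed in; nothing more can be done
None
```

I threaded the rod through both bushings and handed the job in at about 14 s. By the camera images the tip stands about 3 cm beyond the second bushing. The gripper still holds the rod at about 98 N, and I made no contact with the loose items that I could see. The hand-in returned no verdict.

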